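# Clamp the toothbrush caddy home with a click handle

## Task

The toothbrush caddy has worked forward on the niche sill and its tray is a little open: push the tray shut and go on pushing, gently, until the caddy is fully home against its rear stops. Then swing the clamp's crank handle clockwise (seen from above) until it clicks, stop there without forcing it on past the click, and let go. Leave the mug, comb and nail file alone.

Things in the scene. Friction and masses are not known exactly. Their poses are not given: they have to be found in the camera images.
- dock: The caddy's fixed seat on the sill: two white plastic slide rails (170 mm long, 12 mm high, along x), behind them two steel stops with rubber faces. Origin on the sill, where the middle of the caddy's underside lies when it is fully home; +x is the way the caddy is pushed home (the robot is on the -x side), z is up.
- caddy: Loose stainless steel caddy, 0.8 kg in all: shell 100 mm deep (x), 220 wide (y), sides 50 high, wire gallery up to 75 mm. A clamp ear (40 x 46 mm, 6 thick, on the sill) sticks out of its +y side. Origin: middle of the shell's underside, axes as the dock's. It starts 25 to 55 mm short of home in its rails (0.8 mm play each side); sliding it takes 2 to 4 N.
- tray_front (a point): Middle of the outer face of the tray's front panel: 214 mm wide, 4 to 44 mm above the sill, facing the dock's -x. The tray holds two toothbrushes and a tongue cleaner. With the tray shut and the caddy home this face is at x = -53 mm in the dock frame.
- tray (a joint): How far the tray is pulled out of the caddy on its plastic rails, m: 0 is shut. Pushing on the panel shuts it with about 1 N and then pushes the whole caddy.
- clamp: Fixed steel clamp: an upright behind the ear, an arm over the ear (top 62 mm above the sill) and in it a vertical spindle with a 26 mm pad that comes down on the ear of the homed caddy. Origin on the spindle axis near sill level (up to 3 mm up or down, as fitted), at dock x = 0, y = 133 mm; axes as the dock's.
- spindle_axis (a point): Point on the vertical spindle axis, about which the crank turns, at the height of the grip's centre. Turned clockwise seen from above, the spindle lowers its pad 5 mm per rad; the pad starts 3 to 11 mm above the ear, so the crank must turn 0.7 to 2.5 rad: how far must be felt. The thread's friction holds the spindle when the handle is let go.
- handle_grip (a point): Centre of the upright black grip on the crank's end: cylinder 20 mm across, 46 high, turning freely on its pin; 85 mm from the spindle axis, at first on its -x side; 118 mm above the sill, 26 above the crank's top. It takes 6 N to swing (less read at rest), up to 10 N once the pad bears; then it clicks: gives by 0.25 rad, the force sinking below half; then it is solid again and overtightens.
- mug: Blue ceramic mug, 80 mm across and 92 mm high, on the dock's -y side. Origin under its middle.
- comb: Black plastic comb, 170 mm long, lying flat on the dock's +y side. Origin under its spine.
- nail_file: Steel nail file, 165 mm long, lying flat on the dock's +y side. Origin under its middle.

How it is judged:
On the way:
1. the tray is shut and the caddy is fully home, before it is clamped (x of caddy in the frame of dock above -0.003 m and value of joint tray below 0.004 m and contact force between clamp and caddy below 10 N), for 0.2 s.
At the end, for the whole second after the job is handed in: The caddy is home within 3 mm with the tray shut within 4 mm, and the clamp pad holds its ear down with more than 40 N (stopping at the click gives 60 to 90 N), the handle released (x of caddy in the frame of dock above -0.003 m and value of joint tray below 0.004 m and contact force between clamp and caddy above 40 N and linear speed of caddy below 0.01 m/s); the robot touches nothing.
It fails at once if the clamp is forced on past its click (pad force over 125 N) (contact force between clamp and caddy above 125 N).
It fails at once if the caddy or tray is pushed harder than 35 N (contact force between the fingers and caddy above 35 N).
It fails at once if the mug is moved by more than 20 mm (distance of mug from where it was at the start of the episode above 0.02 m).
It fails at once if the comb is moved by more than 20 mm (distance of comb from where it was at the start of the episode above 0.02 m).
It fails at once if the nail file is moved by more than 20 mm (distance of nail_file from where it was at the start of the episode above 0.02 m).
It also fails if it takes over 69 s, if anything falls off the work surface, if the arm or the gripper's body presses on something with over 40 N, if the wrist force passes 120 N, or if a joint passes its speed limit or range.

## Robot

A 6-joint arm with a two-finger parallel gripper is mounted at the origin on the work surface. World frame = base frame: x ahead of the robot, y to its left, z up, the work surface at z = 0. Lengths are in m, angles in rad, forces in N, time in s.
With the tool pointing down it reaches from about 0.375 to 0.975 m from the base axis. Payload 3.8 kg.
Tool frame: the origin (TCP) lies at the very end of the fingers, on their centre line; the grasp point (between the pads) lies 19 mm behind it (bot.tcp_to_grasp is the z of the grasp point in the tool frame, in m); z points along the fingers, y is the direction in which the jaws open and shut (so a half turn about z gives the same grasp; the last joint's range is limited). The gripper opens to 85 mm and grips with 20 to 120 N. Pads are 22 mm wide; open, the fingers measure 114 mm over their backs; the gripper's body (76 mm by 85 mm) begins 54 mm behind the grasp point. The pads swing forward as they close: fully open they stand 13 mm farther back than shut.
Start: joints at [1.171, 0.264, 1.604, -0, 1.274, -0.037], TCP at [0.24, 0.631, 0.231] pointing down, gripper open.
Joint ranges: [-2.63, 2.63], [-0.94, 2.18], [0.31, 2.57], [-1.31, 4.45], [0, 2.66], [-2.55, 2.55]. Speed limits (rad/s): [2.57, 2.57, 3.14, 3.14, 3.14, 3.14].

## Interface

Orientations are given as a rotation vector (axis times angle).
In Python, from workcell import status, vision, job, bot gives the robot as it stands.
- The arm moves only by the tool apply_moves, never from a script. Its argument "deltas" is a list of rows, each a list of 7 numbers: the shift along the tool's x, y, z in m, then the turn, a rotation vector about the tool's x, y, z in rad, then the closure, from 0 (fully open) to 1 (shut). In form: [[x, y, z, rx, ry, rz, jaw], ...]. A call has 1 to 8 rows; each row is the pose to reach, as a shift and turn from the pose commanded when the call began, along the tool's axes at that moment; what a row does not reach only later rows make up. A row lasts 1/12 s, in which the tool goes at most 41.7 mm and 7.16 degrees, less where a joint would pass 70% of its speed; a pose out of reach is approached as far as the arm can. A call with a gripper value outside its range is refused whole. The fingers move at their own pace and stop on an object; "squeeze" is the grip in N (left out, the last holds). Time passes only in rows, so rows that repeat a pose let the fingers close. It gives the time, the measured TCP pose, the force and the opening at its end, in the units of the state.
- status.read_state(): the state, without advancing time (a new reading comes with each control period).
- vision.read_camera(name): name is "scene" or "top" or "wrist"; returns the picture (384x512x3 uint8, red, green, blue); there is no depth.
- vision.get_calibration(name): a dict with "fov_y" (degrees; the focal length in pixels is half the picture's height over the tangent of half this angle, whatever the lens; pixels are square), "cx", "cy" (the principal point, pixels), "R" (3x3) and "t" (3): a world point X has camera coordinates R X + t; the wrist camera has in their place "tool_from_camera" (4x4, takes a point from camera to tool coordinates, whose origin is the TCP and whose axes are the flange's). Camera axes: x right, y down, z forward; pixel columns grow to the right and rows downward; lengths in m; the calibration is good to about 2 mm. A picture is of the moment at which its call begins: read the wrist's pose just before it. get_calibration takes no time and is no camera call.
- job.finish_job(): hands the job in, once; it reports no verdict.
The state is a dict: "time": time; "q": joint angles; "joint_vel": joint speeds; "joint_torque": joint torques, N m; "tool_pos": TCP position; "tcp_rot": TCP orientation; "wrist_force": force on the tool from outside, world axes, zero at the start; "torque": the same for the moment, N m; "width": opening from 0.0 (shut) to 1.0 (fully open).
Only numpy, scipy, OpenCV 4.12 (cv2) and the standard library are available. Lean on these libraries where they do the work, as an engineer would, in place of code of your own. Each camera call takes 0.05 s, during which the arm holds its last target. There are 200 camera calls.

## Working session

There is one attempt and no reset: what is moved stays moved. The work goes in short steps, Python scripts to look and compute and a tool call to move; the robot and the scene stay as the last step left them, time stands still between calls to the robot, and variables do not carry over. Pictures are saved under pics/ and viewed, about 8 in all and at most 12, crops included, and the job is handed in when it is done.

Besides the shell and the picture viewer there is one more tool, called after "Request:" by a JSON object that holds its "method" and its "body", one argument or row to a line. apply_moves: Moves the arm, as the interface text tells. Its arguments: {"type":"object","properties":{"deltas":{"type":"array","items":{"type":"array","items":{"type":"number"}}},"squeeze":{"type":"number"}},"required":["deltas"]}

```bash
mkdir -p pics; python3 - <<'E'
from workcell import status, vision, job, bot
import cv2
s=status.read_state(); print({k:(v if isinstance(v,(int,float)) else [round(float(x),4) for x in v]) for k,v in s.items()})
for n in ("scene","top"):
    im=vision.read_camera(n); cv2.imwrite(f"pics/{n}0.png",im[:,:,::-1]); print(n,vision.get_calibration(n))
print(vision.get_calibration("wrist"))
E
```

```text
{'time': 0.0, 'q': [1.1711, 0.2648, 1.6054, -0.0, 1.2737, -0.0369], 'joint_vel': [0.0009, -0.0012, 0.0007, 0.0003, 0.0002, -0.0007], 'joint_torque': [0.0001, -51.5106, -36.7312, 0.0003, 0.013, -0.0], 'tool_pos': [0.2393, 0.6304, 0.2299], 'tcp_rot': [-0.5666, -3.0896, 0.0035], 'wrist_force': [-0.9552, -0.2274, 0.2553], 'torque': [0.0383, -0.005, -0.0197], 'width': 0.9992968389583803}
scene {'fov_y': 53.391841750194004, 'cx': 259.68877841301446, 'cy': 187.28355565107688, 'R': array([[ 0.09064442,  0.99569425, -0.01940503],
       [ 0.55707097, -0.0668461 , -0.82777022],
       [-0.8255032 ,  0.06422277, -0.56073158]]), 't': array([-0.05719271, -0.23876606,  1.42966993])}
top {'fov_y': 44.331346788539754, 'cx': 254.77289068926854, 'cy': 193.47520044660487, 'R': array([[-0.02061992, -0.99975446, -0.00811437],
       [-0.98237341,  0.0217683 , -0.18565725],
       [ 0.1857883 ,  0.0041431 , -0.98258106]]), 't': array([0.04312105, 0.57375861, 1.01928687])}
{'fov_y': 71.03725534203052, 'cx': 255.33363190463112, 'cy': 190.25398161363805, 'tool_from_camera': array([[ 4.98671939e-05, -9.59466643e-01, -2.81822210e-01,
         7.26286563e-02],
       [ 9.99999957e-01,  1.29621100e-04, -2.64350811e-04,
         8.02705298e-04],
       [ 2.90165890e-04, -2.81822185e-01,  9.59466608e-01,
        -1.42427444e-01],
       [ 0.00000000e+00,  0.00000000e+00,  0.00000000e+00,
         1.00000000e+00]])}
```

View pics/scene0.png

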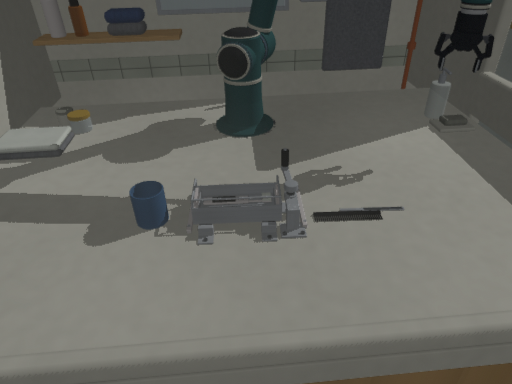

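View pics/top0.png

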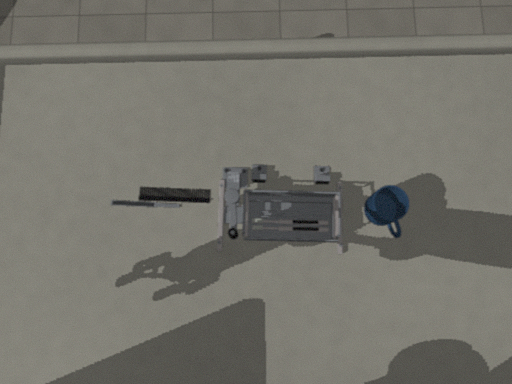

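The scene view looks back at the robot: mug at (150,205), caddy around (238,205), grip at (285,157). In the top view (up = +x, left = +y) the stops are at (259,173) and (321,175), the grip at (233,232), the caddy spans columns 243–340, the mug is at (385,206), and the comb and file are left of column 210. I'll zoom in to get exact pixels.

```bash
cat > h.py <<'E'
import numpy as np, cv2
from workcell import status, vision, job, bot
from scipy.spatial.transform import Rotation as Ro
def cam(n, s=None):
    c=vision.get_calibration(n); f=192/np.tan(np.radians(c["fov_y"]/2))
    if n=="wrist":
        T=np.eye(4); T[:3,:3]=Ro.from_rotvec(s["tcp_rot"]).as_matrix(); T[:3,3]=s["tool_pos"]
        C=np.linalg.inv(T@c["tool_from_camera"]); return f,c["cx"],c["cy"],C[:3,:3],C[:3,3]
    return f,c["cx"],c["cy"],np.array(c["R"]),np.array(c["t"])
def ray(C,u,v):
    f,cx,cy,R,t=C; return -R.T@t, R.T@np.array([(u-cx)/f,(v-cy)/f,1])
def onz(C,u,v,z):
    o,d=ray(C,u,v); return o+d*(z-o[2])/d[2]
def tri(C1,p1,C2,p2):
    o1,d1=ray(C1,*p1); o2,d2=ray(C2,*p2)
    s=np.linalg.lstsq(np.c_[d1,-d2],o2-o1,rcond=None)[0]; a=o1+s[0]*d1;b=o2+s[1]*d2
    return (a+b)/2, np.linalg.norm(a-b)
E
python3 - <<'E'
import cv2
t=cv2.imread("pics/top0.png")[150:262,210:350]
t=cv2.resize(t,None,fx=5,fy=5,interpolation=cv2.INTER_CUBIC); t=cv2.convertScaleAbs(t,alpha=1.6)
for i in range(0,140,10): cv2.putText(t,str(210+i),(i*5,8),0,.3,(0,255,255)); cv2.line(t,(i*5,10),(i*5,16),(0,255,255))
for i in range(0,112,10): cv2.putText(t,str(150+i),(0,i*5+4),0,.3,(0,255,255)); cv2.line(t,(22,i*5),(28,i*5),(0,255,255))
cv2.imwrite("pics/tc.png",t)
t=cv2.imread("pics/scene0.png")[140:245,180:320]
t=cv2.resize(t,None,fx=5,fy=5,interpolation=cv2.INTER_CUBIC)
for i in range(0,140,10): cv2.putText(t,str(180+i),(i*5,8),0,.3,(0,0,255)); cv2.line(t,(i*5,10),(i*5,16),(0,0,255))
for i in range(0,105,10): cv2.putText(t,str(140+i),(0,i*5+4),0,.3,(0,0,255)); cv2.line(t,(22,i*5),(28,i*5),(0,0,255))
cv2.imwrite("pics/sc.png",t)
E
```

```text
(no output)
```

View pics/tc.png

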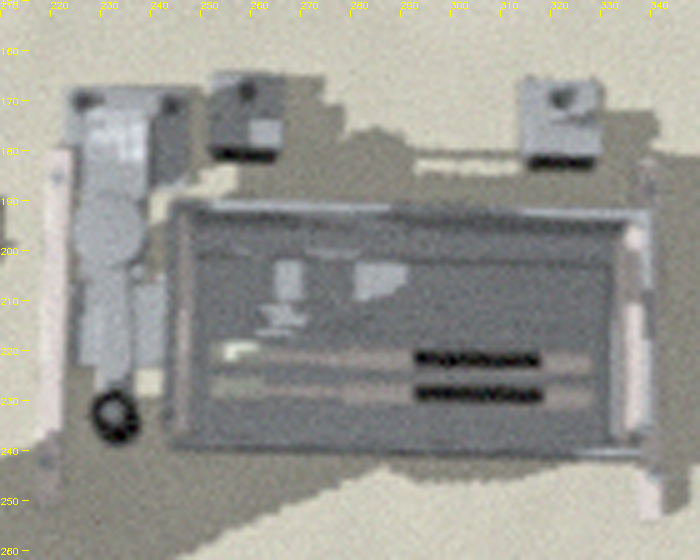

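View pics/sc.png

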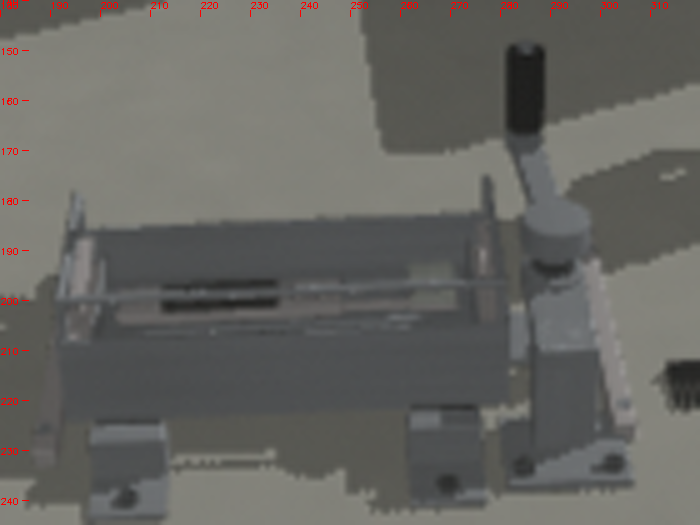

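```bash
python3 - <<'E'
from h import *
np.set_printoptions(precision=4,suppress=True)
T=cam("top");S=cam("scene")
print("grip top view z.141",onz(T,232.8,233,.141)," scene z.118",onz(S,285,157.6,.118), "scene top .141",onz(S,285,149.5,.141))
print("spindle hub top", onz(T,231.5,196,.092), "scene hub",onz(S,291.5,181.5,.092))
for z in (.0,.03,.05): print("stops",z,onz(T,259,181.5,z),onz(T,322.4,182.8,z))
print("Lrail mid-width",onz(T,222,180,.012),onz(T,219.5,249,.012)," Rrail",onz(T,340,181.5,.012),onz(T,340.6,253.5,.012))
print("panel",onz(T,246,240.6,.044),onz(T,338,241.6,.044))
print("caddy back top",onz(T,246,190.5,.075),onz(T,338,192,.075))
E
```

```text
grip top view z.141 [0.4763 0.0774 0.141 ]  scene z.118 [0.4777 0.0811 0.118 ] scene top .141 [0.4769 0.0808 0.141 ]
spindle hub top [0.5628 0.0818 0.092 ] scene hub [0.5505 0.0869 0.092 ]
stops 0.0 [0.6138 0.0203 0.    ] [ 0.6072 -0.1318  0.    ]
stops 0.03 [0.6074 0.0205 0.03  ] [ 0.6009 -0.1275  0.03  ]
stops 0.05 [0.6031 0.0206 0.05  ] [ 0.5968 -0.1247  0.05  ]
Lrail mid-width [0.6169 0.1084 0.012 ] [0.4534 0.1154 0.012 ]  Rrail [ 0.6069 -0.172   0.012 ] [ 0.4371 -0.1642  0.012 ]
panel [0.4687 0.0529 0.044 ] [ 0.462  -0.1542  0.044 ]
caddy back top [0.5778 0.0502 0.075 ] [ 0.5698 -0.1548  0.075 ]
```

Request:
{"method": "apply_moves", "body": {
  "deltas": [
    [-0.41,-0.572,0,0,0,-0.319,1],
    [-0.41,-0.572,0,0,0,-0.319,1],
    [-0.41,-0.572,0,0,0,-0.319,1],
    [-0.41,-0.572,0,0,0,-0.319,1],
    [-0.41,-0.572,0,0,0,-0.319,1],
    [-0.41,-0.572,0,0,0,-0.319,1],
    [-0.41,-0.572,0,0,0,-0.319,1],
    [-0.41,-0.572,0,0,0,-0.319,1]
  ],
  "squeeze": 40
}}

```text
time: 0.77
tool_pos: [0.3246, 0.3067, 0.2308]
tcp_rot: [-0.068, -3.141, 0.001]
wrist_force: [0.5, -0.5, -0.5]
width: 0.0
```

```bash
cat >> h.py <<'E'
YAW=-0.044
XD=np.array([np.cos(YAW),np.sin(YAW),0]); YD=np.array([-np.sin(YAW),np.cos(YAW),0])
def to(p,yaw=YAW):
    "tool-axis shift and turn from the measured pose to TCP p, tool x along -dock x, pointing down"
    s=status.read_state(); R=Ro.from_rotvec(s["tcp_rot"])
    x=-np.array([np.cos(yaw),np.sin(yaw),0]); z=np.array([0,0,-1.]); G=Ro.from_matrix(np.c_[x,np.cross(z,x),z])
    print(round(s["time"],2),"pos",np.round(s["tool_pos"],4),"F",np.round(s["wrist_force"],2),"q6",round(s["q"][5],2),"w",round(s["width"],2))
    print("shift",np.round(R.inv().apply(np.array(p)-s["tool_pos"]),4),"turn",np.round((R.inv()*G).as_rotvec(),4))
E
python3 -c "
from h import *
to([.42,-.045,.2])"
```

```text
0.77 pos [0.3246 0.3067 0.2308] F [ 0.52 -0.46 -0.5 ] q6 -0.83 w 0.0
shift [-0.1104 -0.3473  0.0309] turn [-0.0006 -0.0003  0.001 ]
```

Request:
{"method": "apply_moves", "body": {
  "deltas": [
    [-0.11,-0.347,0.03,0,0,0,1],
    [-0.11,-0.347,0.03,0,0,0,1],
    [-0.11,-0.347,0.03,0,0,0,1],
    [-0.11,-0.347,0.03,0,0,0,1],
    [-0.11,-0.347,0.03,0,0,0,1],
    [-0.11,-0.347,0.03,0,0,0,1],
    [-0.11,-0.347,0.03,0,0,0,1],
    [-0.11,-0.347,0.03,0,0,0,1]
  ]
}}

```text
time: 1.43
tool_pos: [0.4111, -0.0139, 0.2037]
tcp_rot: [0.069, 3.14, 0.0]
wrist_force: [0.7, 0.3, 0.5]
width: 0.001
```

```bash
python3 -c "
from h import *
to([.425,-.047,.03])
s=status.read_state(); im=vision.read_camera('wrist'); cv2.imwrite('pics/w1.png',im[:,:,::-1])
print(list(s['tool_pos']),list(s['tcp_rot']))"
```

```text
1.43 pos [ 0.4111 -0.0139  0.2037] F [0.68 0.35 0.45] q6 -1.62 w 0.0
shift [-0.0153 -0.0324  0.1737] turn [0.0002 0.0005 0.    ]
[np.float64(0.4110790320552607), np.float64(-0.01393942462387063), np.float64(0.2036851723153576)] [np.float64(0.06902866245590386), np.float64(3.1403706156158835), np.float64(0.0002377670786532653)]
```

View pics/w1.png

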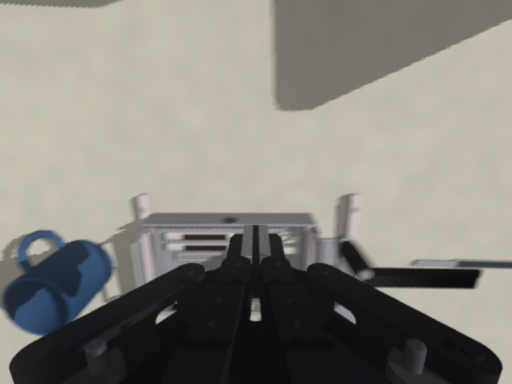

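The wrist view (up = toward the robot, right = +y) shows the panel's front edge at row ~213, columns 147–313, the grip at (353,257), and the mug at lower left clear of the path.

```bash
python3 -c "
from h import *
s=dict(tool_pos=[.4111,-.0139,.2037],tcp_rot=[.06903,3.14037,.00024]); C=cam('wrist',s)
print(onz(C,147,213,.044),onz(C,313,213,.044),onz(C,230,213,.044),'grip',onz(C,347,243,.141),onz(C,353,258,.118))
to([.425,-.05,.025])"
```

```text
[ 0.45031923 -0.14479092  0.044     ] [0.45906163 0.05430781 0.044     ] [ 0.45469051 -0.04523962  0.044     ] grip [0.44880268 0.06285537 0.141     ] [0.47727885 0.07753887 0.118     ]
1.48 pos [ 0.4126 -0.0211  0.2033] F [ 1.21 -4.3   0.21] q6 -1.63 w -0.0
shift [-0.0136 -0.0272  0.1785] turn [-0.0061  0.0014 -0.0049]
```

Request:
{"method": "apply_moves", "body": {
  "deltas": [
    [-0.005,-0.03,0.03,0,0,0,1],
    [-0.005,-0.03,0.07,0,0,0,1],
    [-0.005,-0.03,0.11,0,0,0,1],
    [-0.005,-0.03,0.15,0,0,0,1],
    [-0.005,-0.03,0.178,0,0,0,1],
    [-0.01,-0.03,0.178,0,0,0,1],
    [-0.01,-0.03,0.178,0,0,0,1]
  ]
}}

```text
time: 2.07
tool_pos: [0.4191, -0.042, 0.0248]
tcp_rot: [-0.069, -3.137, -0.001]
wrist_force: [0.5, 0.1, 0.6]
width: 0.003
```

```bash
python3 -c "
from h import *
to([.425,-.05,.025])"
```

```text
2.07 pos [ 0.4191 -0.042   0.0248] F [0.55 0.13 0.59] q6 -1.69 w 0.0
shift [-0.0063 -0.0078 -0.0002] turn [ 0.0005 -0.0038  0.0001]
```

Request:
{"method": "apply_moves", "body": {
  "deltas": [
    [-0.004,-0.004,0,0,0,0,1],
    [-0.008,-0.007,0,0,0,0,1],
    [-0.012,-0.007,0,0,0,0,1],
    [-0.016,-0.007,0,0,0,0,1],
    [-0.02,-0.007,0,0,0,0,1],
    [-0.024,-0.007,0,0,0,0,1],
    [-0.028,-0.007,0,0,0,0,1],
    [-0.032,-0.007,0,0,0,0,1]
  ]
}}

```text
time: 2.73
tool_pos: [0.4522, -0.0507, 0.026]
tcp_rot: [0.069, 3.141, -0.0]
wrist_force: [-0.1, -0.4, -0.3]
width: 0.001
```

Request:
{"method": "apply_moves", "body": {
  "deltas": [
    [-0.002,0,0,0,0,0,1],
    [-0.004,0,0,0,0,0,1],
    [-0.006,0,0,0,0,0,1],
    [-0.008,0,0,0,0,0,1],
    [-0.01,0,0,0,0,0,1]
  ]
}}

```text
time: 3.15
tool_pos: [0.4613, -0.0511, 0.0257]
tcp_rot: [-0.069, -3.14, -0.0]
wrist_force: [-1.2, 0.3, -0.1]
width: -0.003
```

Request:
{"method": "apply_moves", "body": {
  "deltas": [
    [-0.002,0,0,0,0,0,1],
    [-0.004,0,0,0,0,0,1],
    [-0.006,0,0,0,0,0,1],
    [-0.008,0,0,0,0,0,1],
    [-0.01,0,0,0,0,0,1]
  ]
}}

```text
time: 3.57
tool_pos: [0.4711, -0.0515, 0.0255]
tcp_rot: [-0.069, -3.14, -0.0]
wrist_force: [-3.3, 0.6, 0.6]
width: -0.001
```

Request:
{"method": "apply_moves", "body": {
  "deltas": [
    [-0.002,0,0,0,0,0,1],
    [-0.004,0,0,0,0,0,1],
    [-0.006,0,0,0,0,0,1],
    [-0.008,0,0,0,0,0,1]
  ]
}}

```text
time: 3.9
tool_pos: [0.4797, -0.052, 0.0256]
tcp_rot: [-0.069, -3.141, 0.0]
wrist_force: [-2.6, -0.5, -1.9]
width: 0.003
```

Request:
{"method": "apply_moves", "body": {
  "deltas": [
    [-0.001,0,0,0,0,0,1],
    [-0.002,0,0,0,0,0,1],
    [-0.003,0,0,0,0,0,1],
    [-0.004,0,0,0,0,0,1]
  ]
}}

```text
time: 4.23
tool_pos: [0.4837, -0.0522, 0.0258]
tcp_rot: [-0.069, -3.141, 0.0]
wrist_force: [-2.1, -0.5, -1.6]
width: -0.001
```

Request:
{"method": "apply_moves", "body": {
  "deltas": [
    [-0.001,0,0,0,0,0,1],
    [-0.002,0,0,0,0,0,1],
    [-0.003,0,0,0,0,0,1]
  ]
}}

```text
time: 4.48
tool_pos: [0.4868, -0.0522, 0.0259]
tcp_rot: [-0.069, -3.141, -0.0]
wrist_force: [-2.7, -0.8, -2.5]
width: 0.0
```

Request:
{"method": "apply_moves", "body": {
  "deltas": [
    [-0.001,0,0,0,0,0,1],
    [-0.002,0,0,0,0,0,1]
  ]
}}

```text
time: 4.65
tool_pos: [0.4888, -0.0523, 0.0259]
tcp_rot: [0.069, 3.141, -0.0]
wrist_force: [-2.5, -0.3, -1.4]
width: -0.003
```

Request:
{"method": "apply_moves", "body": {
  "deltas": [
    [-0.001,0,0,0,0,0,1],
    [-0.002,0,0,0,0,0,1]
  ]
}}

```text
time: 4.82
tool_pos: [0.4908, -0.0524, 0.0259]
tcp_rot: [-0.069, -3.141, 0.0]
wrist_force: [-3.1, -0.8, -2.8]
width: -0.002
```

Request:
{"method": "apply_moves", "body": {
  "deltas": [
    [-0.0005,0,0,0,0,0,1],
    [-0.001,0,0,0,0,0,1]
  ]
}}

```text
time: 4.98
tool_pos: [0.4917, -0.0525, 0.0259]
tcp_rot: [-0.069, -3.141, -0.0]
wrist_force: [-4.5, -1.4, -1.0]
width: -0.0
```

Request:
{"method": "apply_moves", "body": {
  "deltas": [
    [-0.0005,0,0,0,0,0,1],
    [-0.001,0,0,0,0,0,1]
  ]
}}

```text
time: 5.15
tool_pos: [0.4918, -0.0524, 0.0259]
tcp_rot: [-0.069, -3.139, -0.0]
wrist_force: [-7.5, -0.3, 3.7]
width: 0.002
```

Request:
{"method": "apply_moves", "body": {
  "deltas": [
    [-0.0005,0,0,0,0,0,1],
    [-0.001,0,0,0,0,0,1],
    [-0.001,0,0,0,0,0,1]
  ]
}}

```text
time: 5.4
tool_pos: [0.4918, -0.0523, 0.0259]
tcp_rot: [-0.068, -3.137, -0.001]
wrist_force: [-8.7, -0.2, 5.4]
width: -0.003
```

Request:
{"method": "apply_moves", "body": {
  "deltas": [
    [-0.0005,0,0,0,0,0,1],
    [-0.0005,0,0,0,0,0,1],
    [-0.0005,0,0,0,0,0,1]
  ]
}}

```text
time: 5.65
tool_pos: [0.4919, -0.0523, 0.0259]
tcp_rot: [-0.068, -3.136, -0.001]
wrist_force: [-9.6, 0.4, 6.2]
width: 0.001
```

Home: the push stopped dead at TCP x = 0.492, about 9 N. I'll back off, rise, and look at the grip.

Request:
{"method": "apply_moves", "body": {
  "deltas": [
    [0.02,0,0,0,0,0,1],
    [0.04,0,0,0,0,0,1],
    [0.06,0,-0.03,0,0,0,0],
    [0.09,0,-0.07,0,0,0,0],
    [0.1,0,-0.11,0,0,0,0],
    [0.1,0,-0.15,0,0,0,0],
    [0.1,0.03,-0.19,0,0,0,0],
    [0.1,0.07,-0.2,0,0,0,0]
  ]
}}

```text
time: 6.32
tool_pos: [0.4013, 0.0115, 0.2293]
tcp_rot: [0.076, 3.126, -0.002]
wrist_force: [2.1, 0.9, 1.0]
width: 0.846
```

Request:
{"method": "apply_moves", "body": {
  "deltas": [
    [0.0,0.03,0,0,0,0,0],
    [0,0.05,0,0,0,0,0],
    [0,0.05,0,0,0,0,0],
    [0,0.05,0,0,0,0,0],
    [0,0.05,0,0,0,0,0]
  ]
}}

```text
time: 6.73
tool_pos: [0.3998, 0.0627, 0.2225]
tcp_rot: [0.068, 3.139, -0.0]
wrist_force: [-0.4, 1.0, -0.2]
width: 0.998
```

```bash
python3 - <<'E'
from h import *
s=status.read_state(); im=vision.read_camera('wrist'); t=vision.read_camera('top'); sc=vision.read_camera('scene')
for n,i in (('w2',im),('t2',t),('s2',sc)): cv2.imwrite(f'pics/{n}.png',i[:,:,::-1])
import json; json.dump({k:list(map(float,s[k])) for k in('tool_pos','tcp_rot')},open('w2.json','w')); print(s['tool_pos'],s['time'])
up=lambda a,k:cv2.resize(a,None,fx=k,fy=k,interpolation=cv2.INTER_CUBIC)
a=up(t[150:262,210:350],3)
b=up(sc[140:245,180:320],2.6)
H=max(a.shape[0],b.shape[0]); pad=lambda a:np.pad(a,((0,H-a.shape[0]),(0,0),(0,0)))
cv2.imwrite('pics/m2.png',np.hstack([pad(a),pad(b)])[:,:,::-1])
E
```

```text
[0.3998067  0.06269469 0.22250245] 6.7333
```

View pics/w2.png

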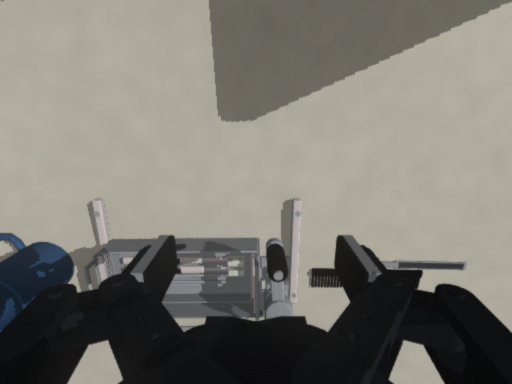

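View pics/m2.png

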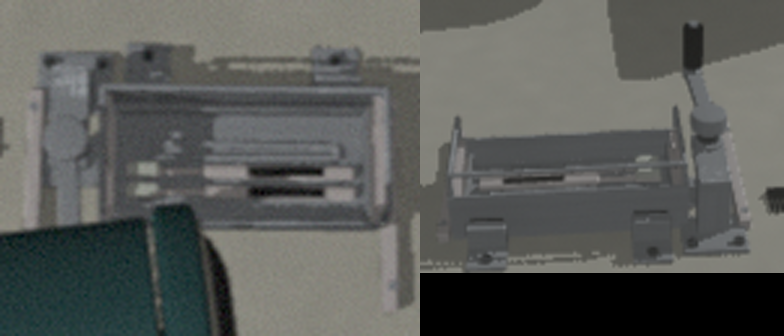

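Both views show the caddy's back against both stops and the tray shut. In the wrist view the grip's top centre is at about (279,275) and its lower end at (275,244), between the jaws.

```bash
python3 -c "
from h import *
import json; s=json.load(open('w2.json')); C=cam('wrist',s)
g=onz(C,279,275,.141); print(g, onz(C,275.5,243,.095))
print(tri(C,(277.3,259.5),cam('scene'),(285,157.6)))
to([g[0],g[1],.2])"
```

```text
[0.47887283 0.08295281 0.141     ] [0.46899663 0.08311436 0.095     ]
(array([0.47623624, 0.08229533, 0.11721614]), np.float64(0.001878791293689563))
6.88 pos [0.3993 0.062  0.2219] F [-0.81  0.68  0.56] q6 -1.43 w 1.0
shift [-0.0785  0.0245  0.022 ] turn [-0.0002  0.0003 -0.0012]
```

Request:
{"method": "apply_moves", "body": {
  "deltas": [
    [-0.038,0.012,0,0,0,0,0],
    [-0.0767,0.024,0,0,0,0,0],
    [-0.0767,0.024,0.03,0,0,0,0],
    [-0.0767,0.024,0.065,0,0,0,0],
    [-0.0767,0.024,0.1,0,0,0,0],
    [-0.0767,0.024,0.12,0,0,0,0],
    [-0.0767,0.024,0.12,0,0,0,0]
  ]
}}

```text
time: 7.47
tool_pos: [0.4722, 0.0819, 0.0963]
tcp_rot: [-0.071, -3.13, 0.003]
wrist_force: [-1.0, -1.7, -0.4]
width: 0.992
```

Request:
{"method": "apply_moves", "body": {
  "deltas": [
    [0,0,0,0,0,0,0.3],
    [0,0,0,0,0,0,0.6],
    [0,0,0,0,0,0,0.7],
    [0,0,0,0,0,0,0.8],
    [0,0,0,0,0,0,0.9],
    [0,0,0,0,0,0,1],
    [0,0,0,0,0,0,1],
    [0,0,0,0,0,0,1]
  ],
  "squeeze": 25
}}

```text
time: 8.13
tool_pos: [0.478, 0.0829, 0.1037]
tcp_rot: [0.068, 3.138, -0.001]
wrist_force: [-0.9, -2.9, 6.8]
width: 0.22
```

```bash
python3 -c "
from h import *
to([.477,.0825,.101])"
```

```text
8.13 pos [0.478  0.0829 0.1037] F [-0.95 -2.86  6.77] q6 -1.41 w 0.22
shift [ 0.001  -0.0005  0.0027] turn [-0.0009  0.0027  0.0007]
```

Request:
{"method": "apply_moves", "body": {
  "deltas": [
    [-0.0001,0.0042,0,0,0,0,1],
    [-0.0004,0.0085,0,0,0,0,1],
    [-0.001,0.0127,0,0,0,0,1],
    [-0.0017,0.0169,0,0,0,0,1],
    [-0.0026,0.021,0,0,0,0,1],
    [-0.0038,0.0251,0,0,0,0,1],
    [-0.0052,0.0291,0,0,0,0,1]
  ]
}}

```text
time: 8.72
tool_pos: [0.4827, 0.1118, 0.1036]
tcp_rot: [-0.068, -3.139, 0.002]
wrist_force: [-6.9, -4.0, 11.9]
width: 0.227
```

```bash
cat >> h.py <<'E'
def crank(steps,c=(.5625,.081),r=.085):
    s=status.read_state(); p=np.array(s["tool_pos"][:2])-c; F=np.array(s["wrist_force"])
    a,b=-p@XD[:2],p@YD[:2]; th=np.arctan2(b,a)
    er=np.cos(th)*-XD+np.sin(th)*YD; et=-np.sin(th)*-XD+np.cos(th)*YD
    print("t",round(s["time"],2),"th",round(th,3),"r",round(np.hypot(a,b),4),"Frad",round(F@er,1),"Ftan",round(F@et,1),"Fz",round(F[2],1),"w",round(s["width"],2),"pos",np.round(s["tool_pos"],4))
    for k in steps: print(k,np.round([r*(np.cos(th+k)-np.cos(th)),r*(np.sin(th+k)-np.sin(th))],4))
E
python3 -c "
from h import *
crank([.05,.1,.15,.2,.25,.3])"
```

```text
t 8.72 th 0.324 r 0.0855 Frad 5.0 Ftan -6.2 Fz 11.9 w 0.23 pos [0.4827 0.1118 0.1036]
0.05 [-0.0015  0.004 ]
0.1 [-0.0031  0.0079]
0.15 [-0.0049  0.0117]
0.2 [-0.007   0.0155]
0.25 [-0.0092  0.0191]
0.3 [-0.0116  0.0226]
```

Request:
{"method": "apply_moves", "body": {
  "deltas": [
    [-0.001,0.004,-0.001,0,0,0,1],
    [-0.0026,0.0082,-0.002,0,0,0,1],
    [-0.0044,0.012,-0.002,0,0,0,1],
    [-0.0065,0.0158,-0.002,0,0,0,1],
    [-0.0087,0.0194,-0.002,0,0,0,1],
    [-0.0111,0.0229,-0.002,0,0,0,1]
  ]
}}

```text
time: 9.22
tool_pos: [0.4938, 0.1337, 0.1039]
tcp_rot: [-0.068, -3.137, 0.004]
wrist_force: [-5.1, -4.2, 2.8]
width: 0.229
```

```bash
python3 -c "
from h import *
crank([.03,.06,.09,.12])"
```

```text
t 9.22 th 0.611 r 0.0866 Frad 1.5 Ftan -6.4 Fz 2.8 w 0.23 pos [0.4938 0.1337 0.1039]
0.03 [-0.0015  0.0021]
0.06 [-0.003   0.0041]
0.09 [-0.0047  0.0061]
0.12 [-0.0063  0.008 ]
```

Request:
{"method": "apply_moves", "body": {
  "deltas": [
    [-0.0015,0.0021,0,0,0,0,1],
    [-0.003,0.0041,0,0,0,0,1],
    [-0.0047,0.0061,0,0,0,0,1],
    [-0.0063,0.008,0,0,0,0,1]
  ]
}}

```text
time: 9.55
tool_pos: [0.5001, 0.1416, 0.1039]
tcp_rot: [-0.068, -3.137, 0.003]
wrist_force: [-5.6, -3.1, 3.3]
width: 0.225
```

```bash
python3 -c "
from h import *
crank([.03,.06,.09,.12])"
```

```text
t 9.55 th 0.727 r 0.087 Frad 1.9 Ftan -6.1 Fz 3.3 w 0.22 pos [0.5001 0.1416 0.1039]
0.03 [-0.0017  0.0019]
0.06 [-0.0035  0.0037]
0.09 [-0.0053  0.0055]
0.12 [-0.0072  0.0072]
```

Request:
{"method": "apply_moves", "body": {
  "deltas": [
    [-0.0017,0.0019,0,0,0,0,1],
    [-0.0034,0.0038,0,0,0,0,1],
    [-0.0052,0.0056,0,0,0,0,1],
    [-0.007,0.0074,0,0,0,0,1]
  ]
}}

```text
time: 9.88
tool_pos: [0.5073, 0.1488, 0.1039]
tcp_rot: [-0.068, -3.137, 0.003]
wrist_force: [-5.4, -2.1, 3.5]
width: 0.22
```

```bash
python3 -c "
from h import *
crank([.03,.06,.09,.12])"
```

```text
t 9.88 th 0.844 r 0.0875 Frad 1.8 Ftan -5.5 Fz 3.5 w 0.22 pos [0.5073 0.1488 0.1039]
0.03 [-0.0019  0.0017]
0.06 [-0.0039  0.0033]
0.09 [-0.0059  0.0048]
0.12 [-0.008   0.0063]
```

```bash
sed -i 's/c=(.5625,.081)/c=(.563,.0845)/' h.py; python3 -c "
from h import *
crank([])
r=.085
for th in np.arange(.8,2.8,.12):
  print(round(th,2),[[round(r*(np.cos(th+k)-np.cos(th)),4),round(r*(np.sin(th+k)-np.sin(th)),4)] for k in (.03,.06,.09,.12)])"
```

```text
t 9.88 th 0.813 r 0.0851 Frad 1.9 Ftan -5.5 Fz 3.5 w 0.22 pos [0.5073 0.1488 0.1039]
0.8 [[np.float64(-0.0019), np.float64(0.0017)], [np.float64(-0.0038), np.float64(0.0034)], [np.float64(-0.0057), np.float64(0.0051)], [np.float64(-0.0077), np.float64(0.0067)]]
0.92 [[np.float64(-0.0021), np.float64(0.0015)], [np.float64(-0.0041), np.float64(0.003)], [np.float64(-0.0063), np.float64(0.0044)], [np.float64(-0.0085), np.float64(0.0057)]]
1.04 [[np.float64(-0.0022), np.float64(0.0013)], [np.float64(-0.0045), np.float64(0.0024)], [np.float64(-0.0068), np.float64(0.0036)], [np.float64(-0.0091), np.float64(0.0046)]]
1.16 [[np.float64(-0.0024), np.float64(0.001)], [np.float64(-0.0047), np.float64(0.0019)], [np.float64(-0.0071), np.float64(0.0027)], [np.float64(-0.0096), np.float64(0.0035)]]
1.28 [[np.float64(-0.0025), np.float64(0.0007)], [np.float64(-0.0049), np.float64(0.0013)], [np.float64(-0.0074), np.float64(0.0019)], [np.float64(-0.0099), np.float64(0.0023)]]
1.4 [[np.float64(-0.0025), np.float64(0.0004)], [np.float64(-0.005), np.float64(0.0007)], [np.float64(-0.0076), np.float64(0.001
[... 1332 characters left out ...]
018), np.float64(-0.0018)], [np.float64(-0.0035), np.float64(-0.0037)], [np.float64(-0.0051), np.float64(-0.0057)], [np.float64(-0.0067), np.float64(-0.0077)]]
2.48 [[np.float64(-0.0015), np.float64(-0.002)], [np.float64(-0.003), np.float64(-0.0041)], [np.float64(-0.0044), np.float64(-0.0062)], [np.float64(-0.0058), np.float64(-0.0084)]]
2.6 [[np.float64(-0.0013), np.float64(-0.0022)], [np.float64(-0.0025), np.float64(-0.0044)], [np.float64(-0.0036), np.float64(-0.0067)], [np.float64(-0.0047), np.float64(-0.009)]]
2.72 [[np.float64(-0.001), np.float64(-0.0023)], [np.float64(-0.0019), np.float64(-0.0047)], [np.float64(-0.0028), np.float64(-0.0071)], [np.float64(-0.0036), np.float64(-0.0095)]]
```

Request:
{"method": "apply_moves", "body": {
  "deltas": [
    [-0.0018,0.0018,0,0,0,0,1],
    [-0.0037,0.0036,0,0,0,0,1],
    [-0.0056,0.0053,0,0,0,0,1],
    [-0.0076,0.0069,0,0,0,0,1]
  ]
}}

```text
time: 10.22
tool_pos: [0.5153, 0.1552, 0.1039]
tcp_rot: [-0.068, -3.137, 0.003]
wrist_force: [-5.1, -3.0, 3.6]
width: 0.226
```

```bash
python3 -c "
from h import *
crank([])"
```

```text
t 10.22 th 0.934 r 0.0853 Frad 0.3 Ftan -5.9 Fz 3.6 w 0.23 pos [0.5153 0.1552 0.1039]
```

Request:
{"method": "apply_moves", "body": {
  "deltas": [
    [-0.0021,0.0015,0,0,0,0,1],
    [-0.0041,0.003,0,0,0,0,1],
    [-0.0063,0.0044,0,0,0,0,1],
    [-0.0085,0.0057,0,0,0,0,1]
  ]
}}

```text
time: 10.55
tool_pos: [0.524, 0.1606, 0.1039]
tcp_rot: [-0.068, -3.137, 0.003]
wrist_force: [-4.6, -2.0, 3.7]
width: 0.226
```

```bash
python3 -c "
from h import *
crank([])"
```

```text
t 10.55 th 1.053 r 0.0855 Frad 0.3 Ftan -5.0 Fz 3.7 w 0.23 pos [0.524  0.1606 0.1039]
```

Request:
{"method": "apply_moves", "body": {
  "deltas": [
    [-0.0022,0.0013,0,0,0,0,1],
    [-0.0045,0.0024,0,0,0,0,1],
    [-0.0068,0.0036,0,0,0,0,1],
    [-0.0091,0.0046,0,0,0,0,1]
  ]
}}

```text
time: 10.88
tool_pos: [0.5332, 0.1649, 0.1039]
tcp_rot: [-0.068, -3.136, 0.003]
wrist_force: [-6.0, -2.5, 3.6]
width: 0.228
```

```bash
python3 -c "
from h import *
crank([])"
```

```text
t 10.88 th 1.172 r 0.0857 Frad -0.3 Ftan -6.5 Fz 3.6 w 0.23 pos [0.5332 0.1649 0.1039]
```

Request:
{"method": "apply_moves", "body": {
  "deltas": [
    [-0.0024,0.001,0,0,0,0,1],
    [-0.0047,0.0019,0,0,0,0,1],
    [-0.0071,0.0027,0,0,0,0,1],
    [-0.0096,0.0035,0,0,0,0,1]
  ]
}}

```text
time: 11.22
tool_pos: [0.5429, 0.1681, 0.1039]
tcp_rot: [-0.068, -3.136, 0.003]
wrist_force: [-5.9, -1.7, 3.7]
width: 0.225
```

```bash
python3 -c "
from h import *
crank([])"
```

```text
t 11.22 th 1.29 r 0.086 Frad -0.2 Ftan -6.1 Fz 3.7 w 0.22 pos [0.5429 0.1681 0.1039]
```

Request:
{"method": "apply_moves", "body": {
  "deltas": [
    [-0.0025,0.0007,0,0,0,0,1],
    [-0.0049,0.0013,0,0,0,0,1],
    [-0.0074,0.0018,0,0,0,0,1],
    [-0.0099,0.0022,0,0,0,0,1]
  ]
}}

```text
time: 11.55
tool_pos: [0.5528, 0.1701, 0.1039]
tcp_rot: [-0.068, -3.136, 0.002]
wrist_force: [-5.4, -1.5, 3.8]
width: 0.224
```

```bash
python3 -c "
from h import *
crank([])"
```

```text
t 11.55 th 1.408 r 0.0862 Frad -0.9 Ftan -5.5 Fz 3.8 w 0.22 pos [0.5528 0.1701 0.1039]
```

Request:
{"method": "apply_moves", "body": {
  "deltas": [
    [-0.0025,0.0003,0,0,0,0,1],
    [-0.005,0.0005,0,0,0,0,1],
    [-0.0076,0.0007,0,0,0,0,1],
    [-0.0101,0.0008,0,0,0,0,1]
  ]
}}

```text
time: 11.88
tool_pos: [0.5629, 0.1709, 0.104]
tcp_rot: [-0.068, -3.136, 0.001]
wrist_force: [-5.4, 1.6, 3.8]
width: 0.228
```

```bash
python3 -c "
from h import *
crank([])"
```

```text
t 11.88 th 1.526 r 0.0864 Frad 1.6 Ftan -5.4 Fz 3.8 w 0.23 pos [0.5629 0.1709 0.104 ]
```

Request:
{"method": "apply_moves", "body": {
  "deltas": [
    [-0.0025,0.0002,0,0,0,0,1],
    [-0.0051,0.0003,0,0,0,0,1],
    [-0.0076,0.0002,0,0,0,0,1],
    [-0.0102,0.0001,0,0,0,0,1]
  ]
}}

```text
time: 12.22
tool_pos: [0.573, 0.1707, 0.1039]
tcp_rot: [-0.068, -3.136, 0.001]
wrist_force: [-5.7, 0.7, 3.6]
width: 0.224
```

```bash
python3 -c "
from h import *
crank([])"
```

```text
t 12.22 th 1.643 r 0.0868 Frad -0.0 Ftan -5.8 Fz 3.6 w 0.22 pos [0.573  0.1707 0.1039]
```

Request:
{"method": "apply_moves", "body": {
  "deltas": [
    [-0.0025,-0.0002,0,0,0,0,1],
    [-0.0051,-0.0005,0,0,0,0,1],
    [-0.0076,-0.0009,0,0,0,0,1],
    [-0.0101,-0.0013,0,0,0,0,1]
  ]
}}

```text
time: 12.55
tool_pos: [0.5827, 0.1693, 0.1039]
tcp_rot: [-0.068, -3.135, -0.0]
wrist_force: [-7.4, 1.7, 4.8]
width: 0.228
```

```bash
python3 -c "
from h import *
crank([])"
```

```text
t 12.55 th 1.755 r 0.087 Frad 0.0 Ftan -7.6 Fz 4.8 w 0.23 pos [0.5827 0.1693 0.1039]
```

Request:
{"method": "apply_moves", "body": {
  "deltas": [
    [-0.0013,-0.0002,0,0,0,0,1],
    [-0.0025,-0.0005,0,0,0,0,1],
    [-0.0038,-0.0008,0,0,0,0,1]
  ]
}}

```text
time: 12.8
tool_pos: [0.586, 0.1686, 0.1039]
tcp_rot: [-0.069, -3.134, -0.001]
wrist_force: [-8.4, 2.2, 4.5]
width: 0.228
```

```bash
python3 -c "
from h import *
crank([])"
```

```text
t 12.8 th 1.794 r 0.0872 Frad -0.1 Ftan -8.6 Fz 4.5 w 0.23 pos [0.586  0.1686 0.1039]
```

Request:
{"method": "apply_moves", "body": {
  "deltas": [
    [-0.0013,-0.0003,0,0,0,0,1],
    [-0.0025,-0.0006,0,0,0,0,1],
    [-0.0038,-0.001,0,0,0,0,1]
  ]
}}

```text
time: 13.05
tool_pos: [0.59, 0.1675, 0.1039]
tcp_rot: [-0.068, -3.135, -0.001]
wrist_force: [-6.4, 3.1, 3.9]
width: 0.228
```

```bash
python3 -c "
from h import *
crank([])"
```

```text
t 13.05 th 1.841 r 0.0873 Frad 0.9 Ftan -7.1 Fz 3.9 w 0.23 pos [0.59   0.1675 0.1039]
```

Request:
{"method": "apply_moves", "body": {
  "deltas": [
    [-0.0012,-0.0004,0,0,0,0,1],
    [-0.0024,-0.0008,0,0,0,0,1]
  ]
}}

```text
time: 13.22
tool_pos: [0.5927, 0.1667, 0.104]
tcp_rot: [-0.068, -3.136, -0.001]
wrist_force: [-6.0, 3.7, 3.8]
width: 0.233
```

```bash
python3 -c "
from h import *
crank([])"
```

```text
t 13.22 th 1.873 r 0.0874 Frad 1.4 Ftan -6.9 Fz 3.8 w 0.23 pos [0.5927 0.1667 0.104 ]
```

Request:
{"method": "apply_moves", "body": {
  "deltas": [
    [-0.0012,-0.0003,0,0,0,0,1],
    [-0.0024,-0.0007,0,0,0,0,1]
  ]
}}

```text
time: 13.38
tool_pos: [0.5953, 0.1658, 0.1039]
tcp_rot: [-0.068, -3.136, -0.001]
wrist_force: [-5.3, 3.4, 3.4]
width: 0.228
```

```bash
python3 -c "
from h import *
crank([])"
```

```text
t 13.38 th 1.904 r 0.0875 Frad 1.2 Ftan -6.2 Fz 3.4 w 0.23 pos [0.5953 0.1658 0.1039]
```

Request:
{"method": "apply_moves", "body": {
  "deltas": [
    [-0.0012,-0.0003,0,0,0,0,1],
    [-0.0024,-0.0007,0,0,0,0,1]
  ]
}}

```text
time: 13.55
tool_pos: [0.5979, 0.1648, 0.1039]
tcp_rot: [-0.068, -3.137, -0.001]
wrist_force: [-4.6, 3.0, 2.2]
width: 0.23
```

```bash
python3 -c "
from h import *
crank([])"
```

```text
t 13.55 th 1.936 r 0.0876 Frad 0.9 Ftan -5.4 Fz 2.2 w 0.23 pos [0.5979 0.1648 0.1039]
```

Request:
{"method": "apply_moves", "body": {
  "deltas": [
    [-0.0012,-0.0004,0,0,0,0,1],
    [-0.0024,-0.0009,0,0,0,0,1]
  ]
}}

```text
time: 13.72
tool_pos: [0.6009, 0.1636, 0.104]
tcp_rot: [-0.068, -3.138, -0.0]
wrist_force: [-4.1, 2.0, 1.4]
width: 0.227
```

```bash
python3 -c "
from h import *
crank([])"
```

```text
t 13.72 th 1.974 r 0.0877 Frad -0.0 Ftan -4.6 Fz 1.4 w 0.23 pos [0.6009 0.1636 0.104 ]
```

Request:
{"method": "apply_moves", "body": {
  "deltas": [
    [-0.0012,-0.0005,0,0,0,0,1],
    [-0.0023,-0.001,0,0,0,0,1]
  ]
}}

```text
time: 13.88
tool_pos: [0.6044, 0.1621, 0.1039]
tcp_rot: [-0.068, -3.14, -0.0]
wrist_force: [-2.5, 1.0, 0.5]
width: 0.227
```

```bash
python3 -c "
from h import *
crank([])"
```

```text
t 13.88 th 2.017 r 0.0879 Frad -0.3 Ftan -2.7 Fz 0.5 w 0.23 pos [0.6044 0.1621 0.1039]
```

Clicked: the force sank from 8.6 N to 2.7 N over 0.22 rad. Now I'll let go and rise.

Request:
{"method": "apply_moves", "body": {
  "deltas": [
    [0,0,0,0,0,0,0.6],
    [0,0,0,0,0,0,0.3],
    [0,0,0,0,0,0,0],
    [0,0,0,0,0,0,0],
    [0,0,0,0,0,0,0],
    [0,0,-0.02,0,0,0,0],
    [0,0,-0.06,0,0,0,0],
    [0,0,-0.1,0,0,0,0]
  ]
}}

```text
time: 14.55
tool_pos: [0.6028, 0.1614, 0.2025]
tcp_rot: [-0.069, -3.136, 0.002]
wrist_force: [1.3, 0.9, 0.1]
width: 0.998
```

Request:
{"method": "apply_moves", "body": {
  "deltas": [
    [0.04,0,-0.01,0,0,0,0],
    [0.08,0.04,-0.02,0,0,0,0],
    [0.1,0.08,-0.02,0,0,0,0],
    [0.1,0.12,-0.02,0,0,0,0],
    [0.1,0.16,-0.02,0,0,0,0],
    [0.1,0.2,-0.02,0,0,0,0],
    [0.1,0.2,-0.02,0,0,0,0],
    [0.1,0.2,-0.02,0,0,0,0]
  ]
}}

```text
time: 15.22
tool_pos: [0.5131, 0.3694, 0.224]
tcp_rot: [0.063, 3.14, 0.002]
wrist_force: [-0.9, -0.3, -0.1]
width: 1.002
```

```bash
python3 - <<'E'
from h import *
t=vision.read_camera('top'); sc=vision.read_camera('scene'); s=status.read_state(); print(s['time'],s['wrist_force'],s['tool_pos'])
up=lambda a,k:cv2.resize(a,None,fx=k,fy=k,interpolation=cv2.INTER_CUBIC)
a=up(t[150:262,100:420],2.4); b=up(sc[130:245,120:420],2.56)
W=800; pad=lambda a:np.pad(a,((0,0),(0,W-a.shape[1]),(0,0)))
cv2.imwrite('pics/m3.png',np.vstack([pad(a),pad(b)])[:,:,::-1])
E
```

```text
15.3167 [-0.16023181 -0.07257105  0.39330489] [0.513271   0.36590399 0.22363573]
```

View pics/m3.png

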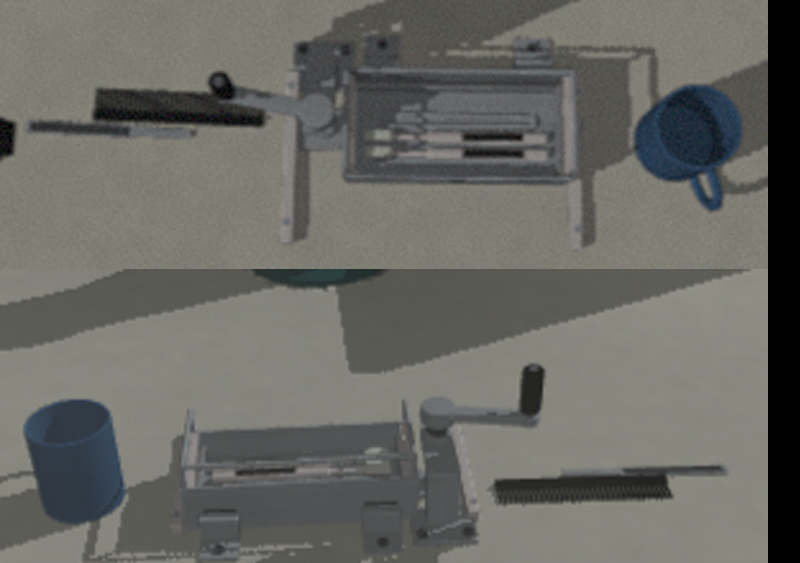

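The caddy is home with the tray shut, the handle is swung about 115° and stays put, and the mug, comb and file haven't moved. I'm handing in.

```bash
python3 -c "
from workcell import job
print(job.finish_job())"
```

```text
the job is handed in; nothing more can be done
None
```

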